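Fish the ruler out through the crate's hatch

TASK

First lift the spirit level off the crate's mouth and lay it upright along its narrow two-post rest, on both posts and between their lips, and let go of it. Then take the long ruler that lies in the crate, tilt it out endways through the hatch that is shorter than it, and finish holding it still in the gripper with every part of it at least 3 cm above the crate's top, touching nothing else. Leave the mug, the stack of CD cases and the tape roll where they are.

Things in the scene. Friction and masses are not known exactly. Their poses are not given: they have to be found in the camera images.
- crate: Fixed shallow wooden crate, outside 180 (its x) x 430 (its y) x 90 high; origin at the centre of its underside, z up, yaw within 0.3 rad. Walls 10 thick, floor 8; inside 160 x 410. Two boards 10 thick cover the ends of its top (undersides 80 above the table). On the floor two battens 16 wide run along x at y = -75 and +75, tops 22 above the table; they carry the ruler.
- crate_hatch (a point): Centre of the open hatch left between the two boards, level with the crate's top face (90 above the table); axes as the crate's. The hatch is 230 long (y from -115 to +115) and 160 wide (x from -80 to +80).
- ruler_mid (a point): Centre of the loose aluminium ruler, 300 long (its y), about 0.15 kg: a strip 32 wide (x), 5 thick, with a ridge 14 wide and 18 high along the whole middle of its upper side (23 high in all), to be gripped from above. It lies ridge up on the battens, underside 22 above the table, along the crate's y within 0.1 rad, within 15 of the crate's middle, both ends under the boards.
- ruler_end_a (a point): Middle of the underside of the ruler's +y end, 150 from its middle.
- ruler_end_b (a point): Middle of the underside of the ruler's -y end, 150 from its middle.
- level_mid (a point): Centre (half-way up) of the loose aluminium spirit level, a bar 240 long (its x), 28 wide (y) and 40 high (z), about 0.25 kg. It starts lying across the crate's hatch on the two long walls, underside 90 above the table, within 40 of the hatch's centre.
- rest_top (a point): Wooden rest fixed to the table: the centre between its two posts at the height where the level stands (70 above the table); x runs from post to post, yaw within 0.35 rad. Base 160 (x) x 70 x 12; posts at x = -60 and +60, each 14 (x) x 60 (y), with lips 10 high that leave a channel 46 wide in y for the level.
- rest: The same rest; origin at the centre of its underside on the table.
- level: The spirit level's body; origin at the centre of its underside, axes as point level_mid.
- ruler: The ruler's body; origin at the centre of its underside, axes as point ruler_mid.
- mug: White mug, 80 across, 90 high, loose, origin under its centre: leave alone.
- cds: Stack of five CD cases, 142 x 125 x 50 high, loose, origin under its centre: leave alone.
- tape: Roll of packing tape lying flat, 100 across, 48 high, loose, origin under its centre: leave alone.
Not all that is in view belongs to the job. Leave any turquoise or yellow look-alike of the level alone. There is more than one size of the rest; the job needs the smaller.

How it is judged:
By the outcome, as a careful person would: the job done as asked, in the order asked, and still so for the second after the job is handed in, while the arm keeps its last pose, push and grip.
It also fails if it takes over 54 s, if anything falls off the work surface, if the arm or the gripper's body presses on something with over 40 N, if the wrist force passes 120 N, or if a joint passes its speed limit or range.

ROBOT

A 7-joint arm with a two-finger parallel gripper is mounted at the origin on the work surface. World frame = base frame: x ahead of the robot, y to its left, z up, the work surface at z = 0. Lengths are in m, angles in rad, forces in N, time in s.
With the tool pointing down it reaches from about 0.425 to 0.825 m from the base axis. Payload 3.6 kg.
Tool frame: the origin (TCP) lies at the very end of the fingers, on their centre line; the grasp point (between the pads) lies manip.hold_point_z behind it (manip.hold_point_z is the distance from the TCP to the grasp point, in m); z points along the fingers, y is the line along which they close (so a half turn about z gives the same grasp; the last joint's range is limited). The gripper opens to 85 mm and grips with 20 to 120 N. Pads are 22 mm wide; open, the fingers measure 114 mm over their backs; the gripper's body (76 mm by 85 mm) begins 54 mm behind the grasp point. The pads swing forward as they close: fully open they stand 13 mm farther back than shut.
Start: joints at [-1.196, 0.615, -0.013, 1.423, 0.008, 1.103, -0.04], TCP at [0.254, 0.598, 0.231] pointing down, gripper open.
Joint ranges: [-3.12, 3.12], [-0.3, 2.06], [-1.34, 1.32], [0.26, 2.42], [-1.36, 4.5], [0.01, 1.98], [-2.84, 2.84]. Speed limits (rad/s): [2.79, 2.79, 3.14, 3.14, 3.14, 3.14, 3.14].

INTERFACE

Orientations are given as a unit quaternion [w, x, y, z].
In Python, from cell import manip gives the robot as it stands.
- The arm moves only by the tool send_rows, never from a script. Its argument "rows" is one flat list of numbers, 5 for each row, row after row: the opening, from 0 (shut) to 1 (fully open), then the shift along the tool's x, y, z in m, then the turn about the tool's z in rad. In form: [grip, dx, dy, dz, roll, grip, dx, dy, dz, roll, ...]. A call has 1 to 10 rows; each row shifts and turns the commanded pose from where the row before left it, along the tool's axes as they then stand; what a row does not reach is not made up. A row lasts 1/12 s, in which the tool goes at most 41.7 mm and 7.16 degrees, less where a joint would pass 70% of its speed; a pose out of reach is approached as far as the arm can. A call is refused whole if a number of a shift passes 0.0417 or a number of a turn 0.125, either way. A call with a gripper value outside its range is refused whole. The fingers move at their own pace and stop on an object; "newtons" is the grip in N (left out, the last holds). Time passes only in rows, so rows that do not move let the fingers close. It gives the time, the measured TCP pose, the force, the opening and the grip force at its end, in the units of the state.
- manip.get_state(): the state, without advancing time (a new reading comes with each control period).
- manip.snapshot(name): name is "side" or "top"; returns a dict with "img" (400x640x3 uint8, blue, green, red), "range_z" (400x640 float32, m along the optical axis (not along the pixel's ray), 0 where there is no reading), "fov_y" (degrees; the focal length in pixels is half the picture's height over the tangent of half this angle, whatever the lens; pixels are square), "cx", "cy" (the principal point, pixels), "R" (3x3) and "t" (3): a world point X has camera coordinates R X + t. Camera axes: x right, y down, z forward; pixel columns grow to the right and rows downward; lengths in m; the calibration is good to about 2 mm. A picture is of the moment at which its call begins.
- manip.job_done(): hands the job in; it is judged then, once.
The state is a dict: "clock": time; "joints": joint angles; "joint_velocities": joint speeds; "joint_efforts": joint torques, N m; "position": TCP position; "ee_rot": TCP orientation; "contact_force": force on the tool from outside, world axes, zero at the start; "ft_torque": the same for the moment, N m; "gripper_width": finger opening in m; "grip_force": force on a finger pad.
Only numpy, scipy, OpenCV 4.12 (cv2) and the standard library are available. Lean on these libraries where they do the work, as an engineer would, in place of code of your own. Each camera call takes 0.05 s, during which the arm holds its last target. There are 200 camera calls.

## Working session

There is one attempt and no reset: what is moved stays moved. The work goes in short steps, Python scripts to look and compute and a tool call to move; the robot and the scene stay as the last step left them, time stands still between calls to the robot, and variables do not carry over. Pictures are saved under pics/ and viewed, at most 13 in all, crops included, and the job is handed in when it is done.

Besides the shell and the picture viewer there is one more tool, called after ">>>" in YAML: its name, and indented under it one key for each argument. send_rows: Moves the arm, as the interface text tells. Its arguments: {"type":"object","properties":{"rows":{"type":"array"},"newtons":{"type":"number"}},"required":["rows"]}

```bash
mkdir -p pics; cat > h.py <<'E'
import numpy as np, cv2
from cell import manip
def snap(n):
    s=manip.snapshot(n); f=200/np.tan(np.radians(s["fov_y"])/2); s["f"]=f
    z=s["range_z"]; v,u=np.mgrid[0:400,0:640]
    c=np.stack([(u-s["cx"])/f*z,(v-s["cy"])/f*z,z],-1)
    s["P"]=(c-s["t"])@np.asarray(s["R"]); s["P"][z==0]=np.nan
    return s
E
python3 - <<'E'
from h import *
print(manip.get_state()); print(manip.hold_point_z)
for n in("top","side"):
    s=snap(n); cv2.imwrite(f"pics/{n}0.png",s["img"]); np.savez(f"{n}0.npz",P=s["P"],img=s["img"]); print(n,s["f"],np.round(s["R"],3).tolist(),s["t"])
E
```

```text
{'clock': 0.0, 'joints': array([-1.19547756,  0.61594656, -0.01262615,  1.42492706,  0.00810381,
        1.10340477, -0.04040215]), 'joint_velocities': array([ 0.00222592,  0.00096446, -0.0011348 ,  0.00094933,  0.00141329,
       -0.00070135, -0.0008571 ]), 'joint_efforts': array([ 7.01702197e-05, -4.69213235e+01,  2.59372042e-01, -1.71036512e+01,
        9.96254763e-03,  9.82469675e-03, -5.98738382e-06]), 'position': array([0.25389339, 0.59751554, 0.23011105]), 'ee_rot': array([-2.44739456e-04,  1.99523933e-01,  9.79892067e-01, -1.29484452e-03]), 'contact_force': array([ 0.76014546,  0.32272363, -0.0688949 ]), 'ft_torque': array([0.05255027, 0.02069215, 0.00079511]), 'grip_force': 0.0, 'gripper_width': 0.0853027892619579}
0.0187
top 462.3786251243819 [[-0.008, -1.0, 0.011], [-0.987, 0.006, -0.163], [0.163, -0.012, -0.987]] [0.04966809 0.56515586 1.72000532]
side 366.2347672401489 [[0.74, -0.673, 0.016], [-0.48, -0.544, -0.688], [0.472, 0.501, -0.726]] [-0.37364497  0.36671474  1.06242057]
```

View pics/top0.png

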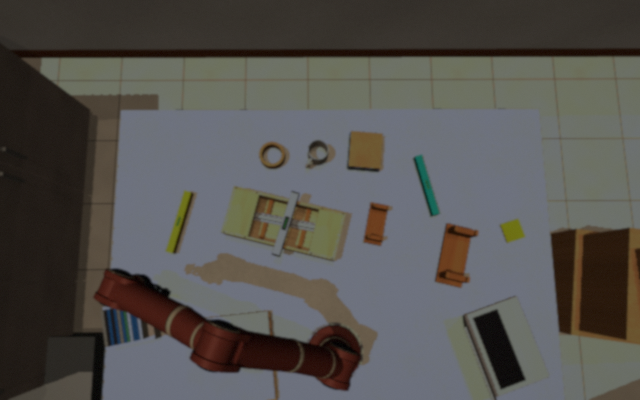

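View pics/side0.png

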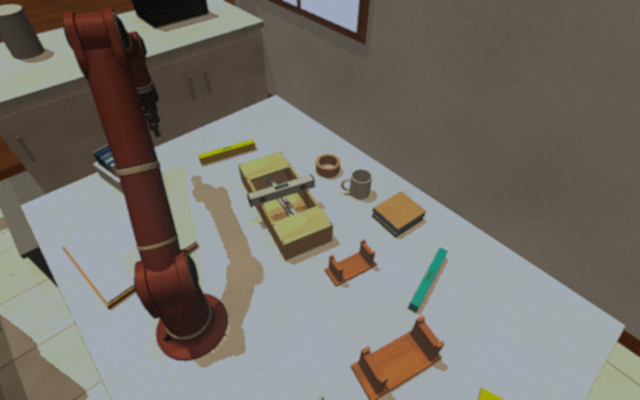

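The top picture shows the grey level across the crate at (287,224) and the ruler under it. The side picture shows the same level at (282,190).
- Level look-alikes: yellow bar (180,222) and turquoise bar (427,185). I choose the grey one at (287,224).
- Rest: small one (376,224), large one (455,255). I choose the small one.

Next I measure with depth and check the choice in a crop.

```bash
python3 - <<'E'
from h import *
d=np.load("top0.npz"); P=d["P"]; img=d["img"]
c=cv2.resize(img[170:280,215:405],None,fx=4,fy=4,interpolation=cv2.INTER_CUBIC); cv2.imwrite("pics/crop1.png",cv2.convertScaleAbs(c,alpha=1.6))
def rect(name,box,lo,hi,P=P):
    u0,v0,u1,v1=box; Q=P[v0:v1,u0:u1].reshape(-1,3); Q=Q[(Q[:,2]>lo)&(Q[:,2]<hi)]
    r=cv2.minAreaRect((Q[:,:2]*1000).astype(np.float32)); 
    print(name,len(Q),"mean",Q.mean(0).round(4),"rect mm",np.round(r[0],1),np.round(r[1],1),round(r[2],1),"zmed",np.median(Q[:,2]).round(4))
rect("level",(260,180,320,265),.115,.15)
rect("crate",(210,175,360,270),.078,.10)
rect("small posts",(355,190,400,255),.05,.1)
rect("small base",(355,190,400,255),.007,.1)
rect("big posts",(425,210,490,300),.04,.14)
rect("big base",(425,210,490,300),.007,.14)
rect("ruler",(245,195,325,250),.034,.055)
rect("mug",(300,135,333,170),.05,.12)
rect("tape",(253,138,290,170),.03,.07)
rect("cds",(340,125,388,175),.03,.07)
s=np.load("side0.npz")["P"]
rect("level side",(240,165,325,215),.12,.15,s)
rect("small posts side",(315,235,385,290),.05,.1,s)
rect("crate side",(230,145,340,260),.083,.10,s)
E
```

```text
level 537 mean [0.4707 0.1724 0.1296] rect mm [471.6 172.6] [ 28.9 240.7] 72.7 zmed 0.1296
crate 2952 mean [0.4775 0.181  0.0896] rect mm [474.6 183.1] [430.9 231.3] 75.1 zmed 0.0897
small posts 149 mean [ 0.4827 -0.1699  0.0704] rect mm [ 481.7 -169.5] [ 60.7 135.8] 78.1 zmed 0.0709
small base 811 mean [ 0.4838 -0.1688  0.0241] rect mm [ 487.7 -175.3] [172.3 250.9] 89.1 zmed 0.0136
big posts 439 mean [ 0.371  -0.4598  0.0912] rect mm [ 393.2 -462.3] [278.7 141.8] 4.1 zmed 0.0996
big base 1974 mean [ 0.3605 -0.4605  0.0329] rect mm [ 362.3 -478.3] [245.9 346.4] 87.0 zmed 0.0179
ruler 254 mean [0.4962 0.1815 0.044 ] rect mm [474.8 185.9] [231.6 170.8] 75.8 zmed 0.0444
mug 188 mean [0.7508 0.0572 0.0774] rect mm [750.6  64.4] [ 80.  102.5] 21.1 zmed 0.0788
tape 262 mean [0.75   0.2316 0.0464] rect mm [751.4 231.5] [99.3 97.2] 22.4 zmed 0.047
cds 1215 mean [ 0.7636 -0.1305  0.0491] rect mm [ 766.6 -130.7] [128.6 148.1] 84.0 zmed 0.0495
level side 518 mean [0.4637 0.172  0.1288] rect mm [467.4 173.1] [ 33.6 240.3] 71.9 zmed 0.1292
small posts side 306 mean [ 0.4737 -0.1576  0.0669] rect mm [ 487.6 -119.8] [161.1 137. ] 78.6 zmed 0.0686
crate side 2557 mean [0.4633 0.1499 0.0899] rect mm [471.4 185.3] [435.7 241.7] 75.0 zmed 0.0899
```

View pics/crop1.png

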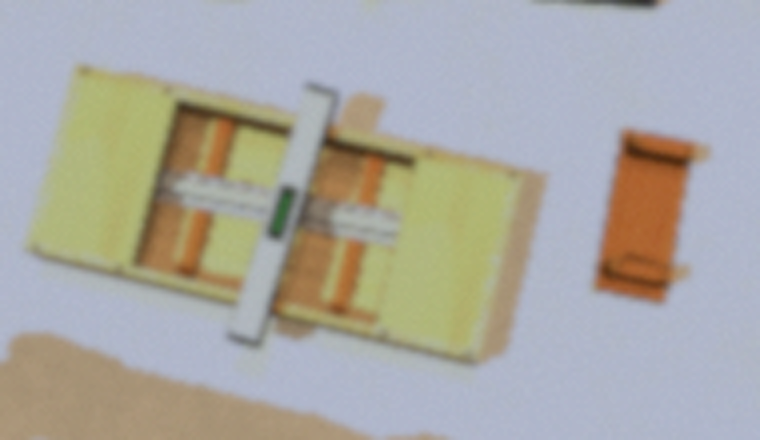

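The crop shows the grey level with its green vial lying across the hatch (crop 283,212). The ruler lies below it, and the small two-post rest is at the right (crop 645,215). That confirms the choice.

The level centre is (0.4716, 0.1726) with yaw −17.3°, the crate yaw is −14.9°, and the rest centre is (0.482, −0.1695) with yaw −11.9°. I now move above the level.

>>> send_rows:
  rows: [1, -0.0265, -0.022, 0, 0, 1, -0.0265, -0.022, 0, 0, 1, -0.0265, -0.022, 0, 0, 1, -0.0265, -0.022, 0, 0, 1, -0.0265, -0.022, 0, 0, 1, -0.0265, -0.022, 0, 0, 1, -0.0265, -0.022, 0, 0, 1, -0.0265, -0.022, 0, 0, 1, -0.0265, -0.022, 0, 0, 1, -0.0265, -0.022, 0, 0]

```text
clock: 0.93
position: [0.4123, 0.2903, 0.231]
ee_rot: [-0.0, 0.199, 0.98, -0.0]
contact_force: [1.7, -0.8, 0.8]
gripper_width: 0.0853
grip_force: 0.0
```

>>> send_rows:
  rows: [1, -0.0265, -0.022, 0, 0, 1, -0.0265, -0.022, 0, 0, 1, -0.0265, -0.022, 0, 0, 1, -0.022, -0.0203, 0, 0, 1, 0, 0, 0, -0.1, 1, 0, 0, 0, 0, 1, 0, 0, 0, 0]

```text
clock: 1.52
position: [0.4713, 0.1734, 0.231]
ee_rot: [-0.001, 0.151, 0.988, 0.0]
contact_force: [0.1, 0.7, 0.6]
gripper_width: 0.0856
grip_force: 0.0
```

```bash
cat >> h.py <<'E'
from scipy.spatial.transform import Rotation as Ro
def togo(x,y,z,ydeg):
    "tool-axis shift (after the roll) to put TCP at x,y,z with tool y axis at world angle ydeg (mod 180)"
    s=manip.get_state(); q=s["ee_rot"]; R=Ro.from_quat(np.r_[q[1:],q[0]]).as_matrix()
    a=np.degrees(np.arctan2(R[1,1],R[0,1])); d=(ydeg-a+90)%180-90
    R2=Ro.from_rotvec([0,0,np.radians(d)]).as_matrix()@R
    v=np.array([x,y,z])-s["position"]
    print("t",s["clock"],"pos",s["position"].round(4),"tooly",a.round(2),"tilt",R[:,2].round(4),"J",s["joints"].round(2),"F",s["contact_force"].round(1),"w",round(s["gripper_width"],4),"g",s["grip_force"])
    print("roll",round(-np.radians(d),4),"shift before-roll axes",(R.T@v).round(4),"after-roll axes",(R2.T@v).round(4))
E
python3 -c "
from h import *
togo(.4716,.1726,.098,72.7)"
```

```text
t 1.5167 pos [0.4713 0.1734 0.231 ] tooly 72.6 tilt [-1.1e-03  6.0e-04 -1.0e+00] J [-0.41  0.39  0.02  1.84 -0.01  0.91  0.88] F [0.1 0.7 0.6] w 0.0856 g 0.0
roll -0.0018 shift before-roll axes [-0.0007 -0.0007  0.133 ] after-roll axes [-0.0007 -0.0007  0.133 ]
```

>>> send_rows:
  rows: [1, 0, 0, 0.03, 0, 1, 0, 0, 0.035, 0, 1, 0, 0, 0.035, 0, 1, 0, 0, 0.02, 0, 1, 0, 0, 0.011, 0, 1, 0, 0, 0, 0, 0, 0, 0, 0, 0, 0, 0, 0, 0, 0, 0, 0, 0, 0, 0, 0, 0, 0, 0, 0]
  newtons: 50

```text
clock: 2.35
position: [0.4723, 0.1736, 0.1014]
ee_rot: [0.001, 0.15, 0.989, 0.001]
contact_force: [0.1, 0.1, 0.1]
gripper_width: 0.0388
grip_force: 0.0
```

>>> send_rows:
  rows: [0, 0, 0, 0, 0, 0, 0, 0, 0, 0, 0, 0, 0, -0.015, 0, 0, 0, 0, -0.025, 0, 0, 0, 0, -0.03, 0, 0, 0, 0, -0.02, 0, 0, 0, 0, 0, 0]

```text
clock: 2.93
position: [0.4741, 0.1738, 0.1941]
ee_rot: [0.004, 0.151, 0.989, 0.002]
contact_force: [1.0, 0.6, -3.1]
gripper_width: 0.0271
grip_force: 49.9
```

```bash
python3 -c "
from h import *
togo(.482,-.1695,.22,78.1)
s=snap('side'); cv2.imwrite('pics/side1.png',s['img'])
P=s['P']; R=np.asarray(s['R'])
"
```

```text
t 2.9333 pos [0.4741 0.1738 0.1941] tooly 72.68 tilt [ 0.008   0.0033 -1.    ] J [-0.41  0.43  0.01  1.89 -0.01  0.81  0.88] F [ 1.   0.6 -3.1] w 0.0271 g 49.91716682910919
roll -0.0945 shift before-roll axes [-0.1099 -0.3252 -0.0269] after-roll axes [-0.0787 -0.3341 -0.0272]
```

View pics/side1.png

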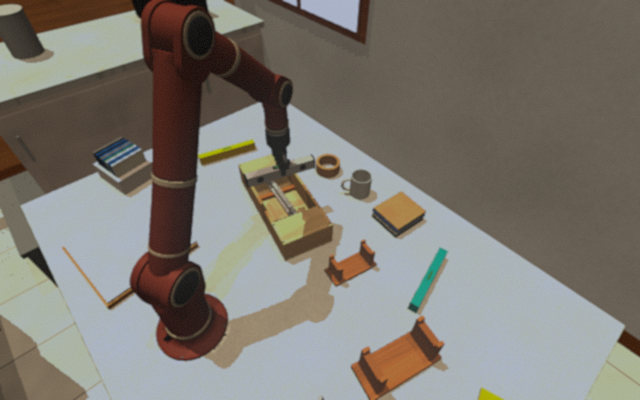

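The side view shows the level held level at (290,168) above the crate. I carry it to above the rest.

>>> send_rows:
  rows: [0, 0, 0, 0, -0.0945, 0, -0.0079, -0.0334, 0, 0, 0, -0.0079, -0.0334, 0, 0, 0, -0.0079, -0.0334, 0, 0, 0, -0.0079, -0.0334, 0, 0, 0, -0.0079, -0.0334, 0, 0, 0, -0.0079, -0.0334, 0, 0, 0, -0.0079, -0.0334, 0, 0, 0, -0.0079, -0.0334, 0, 0, 0, -0.0079, -0.0334, 0, 0]

```text
clock: 3.82
position: [0.4776, -0.1371, 0.1883]
ee_rot: [-0.002, 0.103, 0.995, 0.0]
contact_force: [1.4, -1.2, -3.4]
gripper_width: 0.0277
grip_force: 49.9
```

>>> send_rows:
  rows: [0, -0.0079, -0.0334, 0, 0, 0, 0, 0, 0, 0, 0, 0, 0, 0, 0]

```text
clock: 4.07
position: [0.4783, -0.1727, 0.1883]
ee_rot: [-0.002, 0.107, 0.994, -0.0]
contact_force: [-0.6, 0.7, -2.7]
gripper_width: 0.0275
grip_force: 50.1
```

```bash
python3 -c "
from h import *
togo(.482,-.1695,.0814,78.1)
s=snap('side'); P=s['P']
c=cv2.resize(s['img'][150:310,260:460],None,fx=4,fy=3.7,interpolation=cv2.INTER_CUBIC); cv2.imwrite('pics/c2.png',c)
# base surface and posts of small rest, side view
for lo,hi in((.006,.018),(.072,.09)):
    Q=P[235:290,315:385].reshape(-1,3); Q=Q[(Q[:,2]>lo)&(Q[:,2]<hi)]
    Q=Q[np.hypot(Q[:,0]-.482,Q[:,1]+.1695)<.09]
    r=cv2.minAreaRect((Q[:,:2]*1000).astype('f4')); print(len(Q),Q.mean(0).round(4),np.round(r[0],1),np.round(r[1],1),round(r[2],1))
"
```

```text
t 4.0667 pos [ 0.4783 -0.1727  0.1883] tooly 77.76 tilt [-4.3e-03  1.0e-04 -1.0e+00] J [ 0.28  0.45  0.03  1.88 -0.01  0.81  1.68] F [-0.6  0.7 -2.7] w 0.0275 g 50.119872093200684
roll -0.0059 shift before-roll axes [-0.0034  0.004   0.1069] after-roll axes [-0.0034  0.004   0.1069]
659 [ 0.4738 -0.1719  0.0119] [ 478.6 -159.5] [ 89.1 159.2] 77.5
69 [ 0.4715 -0.1671  0.0776] [ 477.8 -168.8] [ 61.2 136.1] 78.5
```

View pics/c2.png

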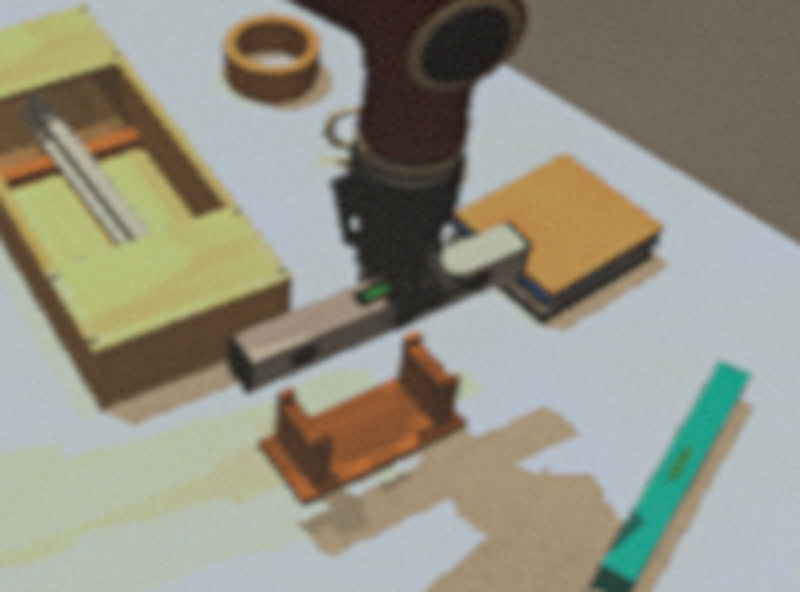

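The crop shows the level held horizontally (crop 380,305), directly over the small rest (crop 365,430) and aligned with it. I lower it.

>>> send_rows:
  rows: [0, -0.002, 0.004, 0.02, -0.006, 0, 0, 0, 0.03, 0, 0, 0, 0, 0.025, 0, 0, 0, 0, 0.015, 0, 0, 0, 0, 0.01, 0, 0, 0, 0, 0, 0, 0, 0, 0, 0, 0]

```text
clock: 4.7
position: [0.4831, -0.1654, 0.09]
ee_rot: [-0.001, 0.1, 0.995, 0.0]
contact_force: [0.9, -0.1, -2.3]
gripper_width: 0.0272
grip_force: 50.0
```

>>> send_rows:
  rows: [0, 0, 0, 0.003, 0, 0, 0, 0, 0.003, 0, 0, 0, 0, 0, 0]

```text
clock: 4.95
position: [0.4833, -0.1665, 0.0847]
ee_rot: [0.0, 0.1, 0.995, -0.0]
contact_force: [-0.8, 0.9, -2.2]
gripper_width: 0.0271
grip_force: 50.0
```

>>> send_rows:
  rows: [0, 0, -0.002, 0.0015, 0, 0, 0, 0, 0.0015, 0, 0, 0, 0, 0.001, 0, 0, 0, 0, 0, 0, 0, 0, 0, 0, 0]

```text
clock: 5.37
position: [0.4829, -0.1692, 0.0814]
ee_rot: [0.001, 0.101, 0.995, -0.0]
contact_force: [-1.8, -1.1, 6.2]
gripper_width: 0.027
grip_force: 51.1
```

```bash
python3 -c "
from h import *
togo(.48,-.169,.0814,78.3)
s=snap('side')
c=cv2.resize(s['img'][200:300,300:430],None,fx=6,fy=6,interpolation=cv2.INTER_CUBIC); cv2.imwrite('pics/c3.png',c)
"
```

```text
t 5.3667 pos [ 0.4829 -0.1692  0.0814] tooly 78.43 tilt [ 1.e-03 -9.e-04 -1.e+00] J [ 0.28  0.61  0.02  1.98 -0.02  0.55  1.68] F [-1.8 -1.1  6.2] w 0.027 g 51.10961079597473
roll 0.0023 shift before-roll axes [ 0.0028 -0.0004  0.    ] after-roll axes [ 0.0028 -0.0004  0.    ]
```

View pics/c3.png

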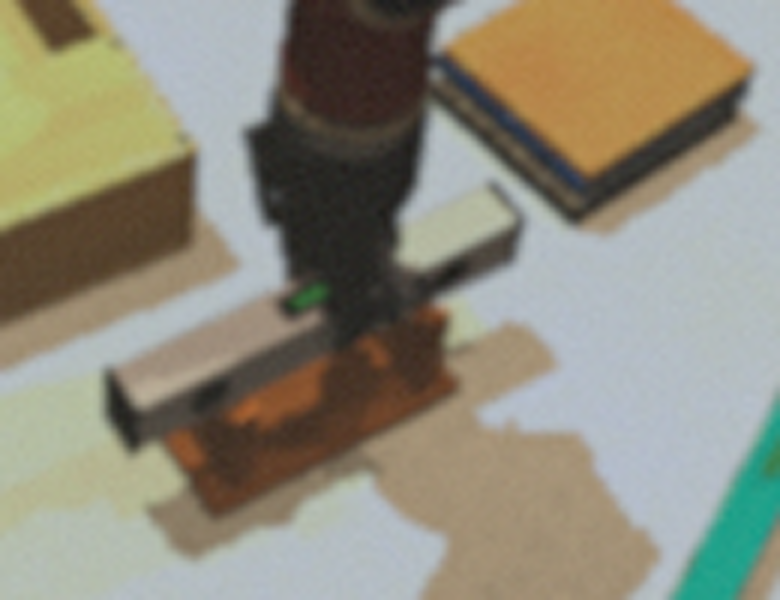

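The crop shows the level sitting on both posts (crop 230,390 and 440,330). The force reading turned upward, so it is in contact. I release and rise.

>>> send_rows:
  rows: [0.6, 0, 0, 0, 0, 1, 0, 0, 0, 0, 1, 0, 0, 0, 0, 1, 0, 0, 0, 0, 1, 0, 0, 0, 0, 1, 0, 0, -0.03, 0, 1, 0, 0, -0.04, 0, 1, 0, 0, -0.04, 0, 1, 0, 0, -0.03, 0, 1, 0, 0, 0, 0]
  newtons: 30

```text
clock: 6.25
position: [0.4867, -0.1699, 0.2268]
ee_rot: [0.007, 0.101, 0.995, -0.001]
contact_force: [1.1, -0.1, 0.0]
gripper_width: 0.0851
grip_force: 0.0
```

```bash
python3 - <<'E'
from h import *
def rect(n,Q):
    r=cv2.minAreaRect((Q[:,:2]*1000).astype('f4')); print(n,len(Q),Q.mean(0).round(4),np.round(r[0],1),np.round(r[1],1),round(r[2],1))
a=np.radians(-14.9); C=np.array([.473,.184])
for n in("top","side"):
    s=snap(n); P=s["P"].reshape(-1,3)
    Q=P[(abs(P[:,2]-.11)<.012)&(np.hypot(P[:,0]-.48,P[:,1]+.169)<.14)]; rect("level "+n,Q)
    L=P[:,:2]-C; l=np.stack([L[:,0]*np.cos(a)+L[:,1]*np.sin(a),-L[:,0]*np.sin(a)+L[:,1]*np.cos(a)],1)
    m=(abs(l[:,0])<.06)&(abs(l[:,1])<.112)&(P[:,2]>.038)&(P[:,2]<.052)
    Q=P[m]; rect("ridge "+n,Q); p=np.polyfit(l[m,1],l[m,0],1); print("x_crate = a+b*y",p[::-1], l[m].min(0),l[m].max(0))
    g=s["img"]; cv2.imwrite(f"pics/{n}4.png",g)
togo(C[0],C[1],.2,75.1)
E
```

```text
level top 301 [ 0.4555 -0.1602  0.1094] [ 478.8 -162.7] [184.4 186.1] 34.3
ridge top 209 [0.4889 0.1793 0.0447] [491.9 178.9] [223.5  20.9] 78.5
x_crate = a+b*y [ 0.01655325 -0.06257895] [ 0.00348012 -0.11172664] [0.03009617 0.11113835]
level side 725 [ 0.4728 -0.1703  0.1088] [ 478.1 -169. ] [ 31.4 242.6] 78.6
ridge side 164 [0.4872 0.193  0.0444] [488.1 197.2] [189.8  16.8] 78.2
x_crate = a+b*y [ 0.01210747 -0.056073  ] [-0.00127821 -0.07801562] [0.02336563 0.11123863]
t 6.35 pos [ 0.4832 -0.1687  0.2214] tooly 78.47 tilt [ 2.8e-03 -9.0e-04 -1.0e+00] J [ 0.28  0.41  0.02  1.84 -0.01  0.89  1.68] F [ 1.2 -0.2 -0.2] w 0.0853 g 0.0
roll 0.0588 shift before-roll axes [0.0805 0.3436 0.0211] after-roll axes [0.1006 0.3382 0.021 ]
```

The level sits at (0.478, −0.169) along the rest. The ruler's ridge direction is 78.4°. I turn the gripper a quarter turn for the ruler.

>>> send_rows:
  rows: [1, 0, 0, 0, 0.12, 1, 0, 0, 0, 0.12, 1, 0, 0, 0, 0.12, 1, 0, 0, 0, 0.12, 1, 0, 0, 0, 0.12, 1, 0, 0, 0, 0.12, 1, 0, 0, 0, 0.12, 1, 0, 0, 0, 0.12, 1, 0, 0, 0, 0.12, 1, 0, 0, 0, 0.12]

```text
clock: 7.18
position: [0.4814, -0.168, 0.2182]
ee_rot: [-0.002, 0.647, 0.763, -0.001]
contact_force: [0.9, 0.1, 0.2]
gripper_width: 0.0858
grip_force: 0.0
```

>>> send_rows:
  rows: [1, 0, 0, 0, 0.124, 1, 0, 0, 0, 0.124, 1, 0, 0, 0, 0.124, 1, 0, 0, 0, 0, 1, 0, 0, 0, 0]

```text
clock: 7.6
position: [0.4818, -0.1681, 0.2188]
ee_rot: [-0.001, 0.774, 0.633, -0.001]
contact_force: [-0.1, 0.5, 0.3]
gripper_width: 0.0859
grip_force: 0.0
```

```bash
python3 -c "
from h import *
togo(.5055,.264,.2,-11.6)"
```

```text
t 7.6 pos [ 0.4818 -0.1681  0.2188] tooly -11.41 tilt [-3.6e-03  4.0e-04 -1.0e+00] J [-0.01  0.44  0.44  1.85 -0.23  0.91  0.34] F [-0.1  0.5  0.3] w 0.0859 g 0.0
roll 0.0033 shift before-roll axes [ 0.4282 -0.0622  0.0188] after-roll axes [ 0.428  -0.0636  0.0188]
```

View pics/side4.png

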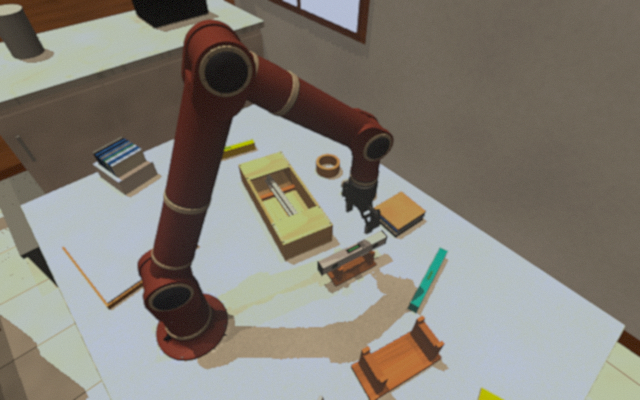

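The side view shows the level lying on the small rest at (352,252), with the ruler free in the hatch at (282,197). I move over the ruler.

>>> send_rows:
  rows: [1, 0.0357, -0.0053, 0, 0, 1, 0.0357, -0.0053, 0, 0, 1, 0.0357, -0.0053, 0, 0, 1, 0.0357, -0.0053, 0, 0, 1, 0.0357, -0.0053, 0, 0, 1, 0.0357, -0.0053, 0, 0, 1, 0.0357, -0.0053, 0, 0, 1, 0.0357, -0.0053, 0, 0, 1, 0.0357, -0.0053, 0, 0, 1, 0.0357, -0.0053, 0, 0]

```text
clock: 8.43
position: [0.5019, 0.1934, 0.2196]
ee_rot: [-0.0, 0.774, 0.633, -0.001]
contact_force: [1.2, 0.1, 0.1]
gripper_width: 0.0855
grip_force: 0.0
```

>>> send_rows:
  rows: [1, 0.0357, -0.0053, 0, 0, 1, 0.0353, -0.0053, 0, 0, 1, 0, 0, 0, 0, 1, 0, 0, 0, 0, 1, 0, 0, 0, 0]

```text
clock: 8.85
position: [0.5061, 0.2624, 0.2195]
ee_rot: [0.0, 0.775, 0.633, -0.001]
contact_force: [-0.6, -0.5, -0.7]
gripper_width: 0.085
grip_force: 0.0
```

```bash
python3 -c "
from h import *
togo(.5055,.264,.034,-11.6)"
```

```text
t 8.85 pos [0.5061 0.2624 0.2195] tooly -11.53 tilt [-0.0014 -0.002  -1.    ] J [-0.77  0.53  0.4   1.68 -0.24  0.98 -0.49] F [-0.6 -0.5 -0.7] w 0.085 g 0.0
roll 0.0013 shift before-roll axes [ 0.0018 -0.0008  0.1855] after-roll axes [ 0.0018 -0.0008  0.1855]
```

>>> send_rows:
  rows: [0.6, 0.001, 0, 0.03, 0, 0.6, 0, 0, 0.035, 0, 0.6, 0, 0, 0.035, 0, 0.6, 0, 0, 0.035, 0, 0.6, 0, 0, 0.03, 0, 0.6, 0, 0, 0.015, 0, 0.6, 0, 0, 0.005, 0, 0.6, 0, 0, 0, 0, 0.6, 0, 0, 0, 0]
  newtons: 30

```text
clock: 9.6
position: [0.5077, 0.2633, 0.0362]
ee_rot: [0.0, 0.775, 0.631, 0.001]
contact_force: [-0.0, 0.7, 0.5]
gripper_width: 0.0512
grip_force: 0.0
```

```bash
python3 -c "
from h import *
togo(.5055,.264,.034,-11.6)
s=snap('side'); cv2.imwrite('pics/c5.png',cv2.resize(s['img'][120:260,220:350],None,fx=4.2,fy=4.2,interpolation=cv2.INTER_CUBIC))"
```

```text
t 9.6 pos [0.5077 0.2633 0.0362] tooly -11.69 tilt [ 0.0015 -0.     -1.    ] J [-0.69  0.77  0.28  1.84 -0.36  0.58 -0.39] F [-0.   0.7  0.5] w 0.0512 g 0.0
roll -0.0016 shift before-roll axes [ 0.0002 -0.0023  0.0022] after-roll axes [ 0.0002 -0.0023  0.0022]
```

View pics/c5.png

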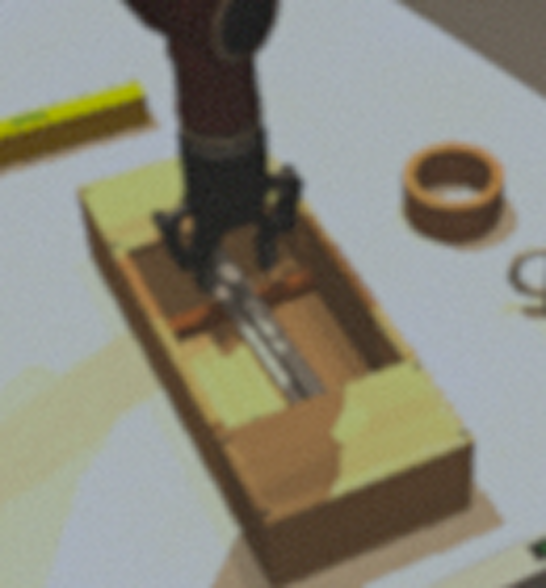

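The crop shows the fingers straddling the ridge near the +y end (crop 225,265). I close.

>>> send_rows:
  rows: [0, 0, -0.001, 0.002, 0, 0, 0, 0, 0, 0, 0, 0, 0, 0, 0, 0, 0, 0, 0, 0, 0, 0, 0, 0, 0, 0, 0, 0, 0, 0]
  newtons: 30

```text
clock: 10.15
position: [0.5059, 0.265, 0.0342]
ee_rot: [-0.0, 0.775, 0.632, 0.001]
contact_force: [-1.5, 0.5, 6.1]
gripper_width: 0.0132
grip_force: 31.3
```

>>> send_rows:
  rows: [0, 0, 0, -0.004, 0, 0, -0.005, 0, 0, 0, 0, -0.01, 0, 0, 0, 0, -0.01, 0, 0, 0, 0, -0.01, 0, 0, 0, 0, 0, 0, 0, 0]

```text
clock: 10.65
position: [0.4979, 0.2258, 0.0371]
ee_rot: [0.001, 0.776, 0.63, -0.002]
contact_force: [-0.1, -0.3, -1.5]
gripper_width: 0.013
grip_force: 30.4
```

>>> send_rows:
  rows: [0, -0.005, 0, 0, 0, 0, -0.005, 0, 0, 0, 0, 0, 0, 0, 0, 0, 0, 0, 0, 0]

```text
clock: 10.98
position: [0.4967, 0.2204, 0.0373]
ee_rot: [-0.0, 0.775, 0.632, 0.0]
contact_force: [0.3, 1.2, -2.2]
gripper_width: 0.013
grip_force: 30.4
```

```bash
cat >> h.py <<'E'
a_=np.radians(-14.9); C_=np.array([.473,.184])
def crate(P):
    L=P[:,:2]-C_; return np.stack([L[:,0]*np.cos(a_)+L[:,1]*np.sin(a_),-L[:,0]*np.sin(a_)+L[:,1]*np.cos(a_),P[:,2]],1)
E
python3 -c "
from h import *
togo(.5055,.264,.034,-11.6)
print('tcp in crate',crate(manip.get_state()['position'][None]))
for n in('top','side'):
    s=snap(n); k=crate(s['P'].reshape(-1,3)); 
    for lo,hi in((-.112,-.08),(-.08,-.05),(-.05,-.02),(.04,.06),(.06,.08),(.08,.1),(.1,.115)):
        m=(k[:,1]>lo)&(k[:,1]<hi)&(k[:,2]>.028)&(k[:,2]<.1)&(abs(k[:,0]-.008)<.025)
        print(n,lo,hi,m.sum(),np.median(k[m],0).round(4) if m.sum() else '')
    cv2.imwrite('pics/%s6.png'%n,cv2.resize(s['img'][120:260,220:350] if n=='side' else s['img'][170:280,210:370],None,fx=4.2,fy=4.2,interpolation=cv2.INTER_CUBIC))
"
```

```text
t 10.9833 pos [0.4967 0.2204 0.0373] tooly -11.62 tilt [-0.e+00  1.e-04 -1.e+00] J [-0.63  0.74  0.26  1.92 -0.36  0.53 -0.32] F [ 0.3  1.2 -2.2] w 0.013 g 30.39094090461731
roll -0.0004 shift before-roll axes [ 0.0445 -0.0001  0.0033] after-roll axes [ 0.0445 -0.0001  0.0033]
tcp in crate [[0.01349618 0.04126581 0.03731429]]
top -0.112 -0.08 51 [ 0.0199 -0.0959  0.0437]
top -0.08 -0.05 52 [ 0.0184 -0.065   0.043 ]
top -0.05 -0.02 50 [ 0.0156 -0.0343  0.0435]
top 0.04 0.06 0 
top 0.06 0.08 0 
top 0.08 0.1 0 
top 0.1 0.115 0 
side -0.112 -0.08 1 [ 0.0207 -0.0811  0.0491]
side -0.08 -0.05 39 [ 0.013  -0.0621  0.0458]
side -0.05 -0.02 48 [ 0.0105 -0.0352  0.0417]
side 0.04 0.06 31 [0.0146 0.0464 0.0758]
side 0.06 0.08 7 [-0.0012  0.0741  0.0301]
side 0.08 0.1 2 [0.0143 0.09   0.038 ]
side 0.1 0.115 6 [0.0019 0.1054 0.0458]
```

View pics/side6.png

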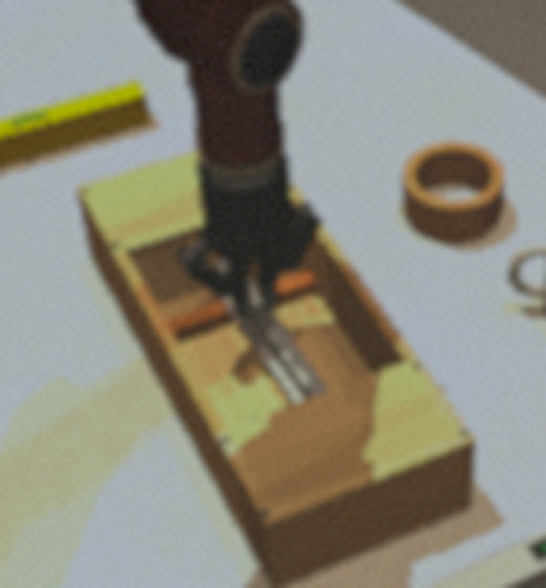

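>>> send_rows:
  rows: [0, -0.004, 0, 0, 0, 0, 0, 0, 0, 0, 0, 0, 0, 0, 0]

```text
clock: 11.33
position: [0.4957, 0.2164, 0.0373]
ee_rot: [0.0, 0.775, 0.632, -0.0]
contact_force: [-0.0, -0.5, -2.5]
gripper_width: 0.0131
grip_force: 30.4
```

>>> send_rows:
  rows: [0, -0.005, 0, 0, 0, 0, 0, 0, 0, 0, 0, 0, 0, 0, 0]

```text
clock: 11.58
position: [0.4948, 0.2112, 0.0373]
ee_rot: [0.0, 0.775, 0.632, -0.0]
contact_force: [-0.8, -0.7, -1.6]
gripper_width: 0.013
grip_force: 30.4
```

>>> send_rows:
  rows: [0, -0.005, 0, 0, 0, 0, 0, 0, 0, 0, 0, 0, 0, 0, 0]

```text
clock: 11.83
position: [0.4941, 0.2073, 0.0375]
ee_rot: [-0.0, 0.775, 0.632, 0.001]
contact_force: [1.0, 0.9, -1.0]
gripper_width: 0.013
grip_force: 30.4
```

>>> send_rows:
  rows: [0, -0.004, 0, 0, 0, 0, 0, 0, 0, 0, 0, 0, 0, 0, 0]

```text
clock: 12.08
position: [0.4945, 0.207, 0.0381]
ee_rot: [-0.001, 0.774, 0.633, 0.003]
contact_force: [1.5, 6.3, -0.3]
gripper_width: 0.013
grip_force: 30.5
```

The far end has reached the crate wall (Fy = 6 N), so the near end is about 20 mm clear of the +y board. I back off slightly and lift with a light grip so the board edge tilts the ruler in the pads.

>>> send_rows:
  rows: [0, 0.004, 0, 0, 0, 0, 0, 0, -0.01, 0, 0, 0, 0, -0.01, 0, 0, 0, 0, -0.008, 0, 0, 0, 0, -0.008, 0, 0, 0, 0, -0.008, 0, 0, 0, 0, 0, 0]
  newtons: 20

```text
clock: 12.67
position: [0.4946, 0.2064, 0.0832]
ee_rot: [0.001, 0.775, 0.632, 0.001]
contact_force: [-0.2, -0.0, -1.2]
gripper_width: 0.013
grip_force: 30.2
```

>>> send_rows:
  rows: [0, 0, 0, -0.008, 0, 0, 0, 0, -0.008, 0, 0, 0, 0, 0, 0]

```text
clock: 12.92
position: [0.4944, 0.2068, 0.0987]
ee_rot: [0.0, 0.775, 0.632, 0.001]
contact_force: [0.2, 0.6, -2.2]
gripper_width: 0.0128
grip_force: 29.9
```

```bash
cat >> h.py <<'E'
def ruler(tag,view=False):
    st=manip.get_state(); t=crate(st["position"][None])[0]; print("tcp crate",t.round(4),"F",st["contact_force"].round(1),"w",round(st["gripper_width"],4),"J",st["joints"].round(2))
    s=snap("side")
    k=crate(s["P"].reshape(-1,3)); m=(abs(k[:,0]-t[0])<.02)&(k[:,1]<t[1]-.03)&(k[:,1]>t[1]-.26)&(k[:,2]>.03)&(k[:,2]<t[2]+.03)
    hsv=cv2.cvtColor(s["img"],cv2.COLOR_BGR2HSV).reshape(-1,3); m&=hsv[:,1]<60
    if m.sum()>10:
        l=cv2.fitLine(k[m][:,1:].astype('f4'),cv2.DIST_HUBER,0,.01,.01).ravel(); print(m.sum(),"tilt deg",np.degrees(np.arctan(l[1]/l[0])).round(1),"thru",l[2:].round(4),"range",k[m].min(0).round(3),k[m].max(0).round(3))
    cv2.imwrite(f"pics/{tag}.png",cv2.resize(s["img"][60:260,180:380],None,fx=3,fy=3,interpolation=cv2.INTER_CUBIC))
E
python3 -c "
from h import *
ruler('r1')"
```

```text
tcp crate [0.0148 0.0275 0.0987] F [ 0.2  0.6 -2.2] w 0.0128 J [-0.64  0.63  0.32  1.91 -0.31  0.65 -0.34]
197 tilt deg 12.1 thru [-0.0706  0.0846] range [ 0.    -0.103  0.063] [ 0.032 -0.004  0.105]
```

>>> send_rows:
  rows: [0, 0, 0, -0.008, 0, 0, 0, 0, -0.008, 0, 0, 0, 0, -0.008, 0, 0, 0, 0, -0.008, 0, 0, 0, 0, 0, 0]

```text
clock: 13.38
position: [0.495, 0.2073, 0.1313]
ee_rot: [0.0, 0.775, 0.632, 0.002]
contact_force: [0.6, 0.6, -2.1]
gripper_width: 0.0131
grip_force: 29.3
```

```bash
python3 -c "
from h import *
ruler('r2')"
```

```text
tcp crate [0.0152 0.0282 0.1313] F [ 0.6  0.6 -2.1] w 0.0131 J [-0.66  0.58  0.34  1.88 -0.29  0.72 -0.36]
229 tilt deg 23.2 thru [-0.0464  0.1042] range [ 0.001 -0.104  0.068] [ 0.031 -0.002  0.131]
```

>>> send_rows:
  rows: [0, 0.0105, 0, -0.0042, 0, 0, 0.0105, 0, -0.0042, 0, 0, 0.0105, 0, -0.0042, 0, 0, 0.0105, 0, -0.0042, 0, 0, 0.0105, 0, -0.0042, 0, 0, 0.0105, 0, -0.0042, 0, 0, 0, 0, 0, 0]

```text
clock: 14.02
position: [0.5071, 0.2728, 0.1553]
ee_rot: [-0.0, 0.774, 0.634, 0.002]
contact_force: [-0.1, 0.5, -1.3]
gripper_width: 0.0131
grip_force: 29.3
```

>>> send_rows:
  rows: [0, 0.0105, 0, -0.0044, 0, 0, 0.0105, 0, -0.0044, 0, 0, 0.0105, 0, -0.0044, 0, 0, 0.0105, 0, -0.0044, 0, 0, 0.0105, 0, -0.0044, 0, 0, 0.0105, 0, -0.0044, 0, 0, 0, 0, 0, 0]

```text
clock: 14.6
position: [0.5195, 0.3345, 0.1819]
ee_rot: [-0.001, 0.774, 0.634, 0.002]
contact_force: [-0.2, 0.8, -2.6]
gripper_width: 0.0132
grip_force: 29.3
```

```bash
python3 -c "
from h import *
ruler('r3')"
```

```text
tcp crate [0.0063 0.1574 0.1819] F [-0.2  0.8 -2.6] w 0.0132 J [-0.83  0.63  0.37  1.6  -0.27  0.96 -0.56]
393 tilt deg 22.8 thru [0.0403 0.1373] range [-0.007 -0.056  0.086] [0.026 0.127 0.182]
```

View pics/r3.png

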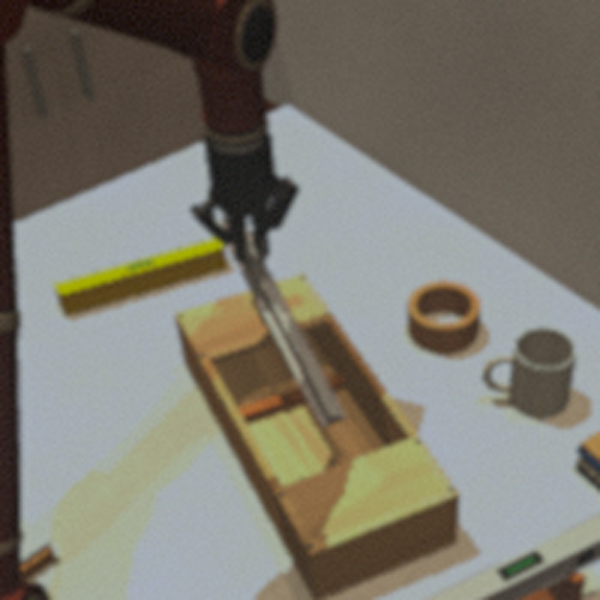

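The picture shows the ruler held at about 23° and its low end (crop 330,415) inside the hatch, clear of both boards. I grip harder and lift straight up.

>>> send_rows:
  rows: [0, 0, 0, 0, 0, 0, 0, 0, -0.01, 0, 0, 0, 0, -0.02, 0, 0, 0, 0, -0.02, 0, 0, 0, 0, -0.02, 0, 0, 0, 0, -0.02, 0, 0, 0, 0, -0.02, 0, 0, 0, 0, -0.015, 0, 0, 0, 0, -0.01, 0, 0, 0, 0, 0, 0]
  newtons: 60

```text
clock: 15.48
position: [0.5204, 0.3298, 0.3189]
ee_rot: [0.0, 0.775, 0.632, 0.002]
contact_force: [0.9, 0.1, -2.1]
gripper_width: 0.0121
grip_force: 63.3
```

>>> send_rows:
  rows: [0, 0, 0, 0, 0, 0, 0, 0, 0, 0, 0, 0, 0, 0, 0, 0, 0, 0, 0, 0, 0, 0, 0, 0, 0, 0, 0, 0, 0, 0]

```text
clock: 15.98
position: [0.519, 0.3303, 0.3153]
ee_rot: [-0.0, 0.775, 0.632, -0.001]
contact_force: [-0.1, -0.6, -2.4]
gripper_width: 0.0117
grip_force: 63.2
```

```bash
python3 - <<'E'
from h import *
ruler('r4'); print(manip.get_state()["joint_velocities"].round(3))
for n in("top","side"):
    P=snap(n)["P"].reshape(-1,3)
    for nm,c,h,w,r in(("level",(.479,-.169),.11,.012,.14),("mug",(.7506,.06),.08,.03,.07),("tape",(.75,.2315),.047,.017,.07),("cds",(.7645,-.1305),.05,.015,.11)):
        Q=P[(abs(P[:,2]-h)<w)&(np.hypot(P[:,0]-c[0],P[:,1]-c[1])<r)]
        q=cv2.minAreaRect((Q[:,:2]*1000).astype('f4')); print(n,nm,len(Q),Q.mean(0).round(4),np.round(q[0],1),np.round(q[1],1),round(q[2],1))
E
```

```text
tcp crate [0.0068 0.1532 0.3153] F [-0.1 -0.6 -2.4] w 0.0117 J [-0.85  0.52  0.42  1.41 -0.21  1.26 -0.62]
477 tilt deg 21.1 thru [0.0401 0.2711] range [-0.009 -0.058  0.219] [0.027 0.122 0.313]
[ 0.002 -0.002  0.001 -0.002 -0.    -0.001 -0.001]
top level 524 [ 0.4808 -0.1687  0.1096] [ 494.2 -110.7] [151.2 241.5] 78.3
top mug 189 [0.7503 0.058  0.0766] [742.7  54.5] [ 78.5 106.1] 81.8
top tape 255 [0.7512 0.2319 0.0461] [750.3 232.5] [97.4 97.3] 0.7
top cds 1195 [ 0.7642 -0.1308  0.0494] [ 765.2 -130.8] [128.2 145.4] 84.5
side level 719 [ 0.4717 -0.17    0.1088] [ 479.1 -170. ] [ 30.9 243.5] 78.4
side mug 368 [0.7482 0.0559 0.0722] [740.9  55.4] [ 82.6 105.7] 85.4
side tape 259 [0.7456 0.2294 0.043 ] [748.3 232.8] [103.3  94.5] 48.3
side cds 1134 [ 0.7558 -0.1336  0.0489] [ 762.4 -129.9] [129.3 147.2] 84.3
```

View pics/r4.png

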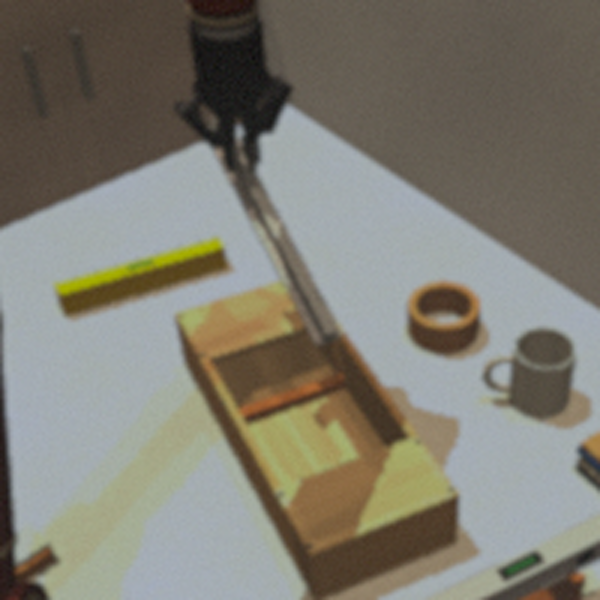

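The picture shows the ruler held clear above the crate, with its low end at crop (325,340). The finger width is shrinking slightly, so I check once more that the grip is stable.

>>> send_rows:
  rows: [0, 0, 0, 0, 0, 0, 0, 0, 0, 0, 0, 0, 0, 0, 0, 0, 0, 0, 0, 0, 0, 0, 0, 0, 0, 0, 0, 0, 0, 0, 0, 0, 0, 0, 0, 0, 0, 0, 0, 0, 0, 0, 0, 0, 0, 0, 0, 0, 0, 0]
  newtons: 40

```text
clock: 16.97
position: [0.5191, 0.3303, 0.3159]
ee_rot: [-0.0, 0.775, 0.632, -0.0]
contact_force: [-0.1, 0.0, -2.2]
gripper_width: 0.0122
grip_force: 63.2
```

```bash
python3 -c "
from h import *
ruler('r5')"
```

```text
tcp crate [0.0069 0.1532 0.3159] F [-0.1  0.  -2.2] w 0.0122 J [-0.85  0.52  0.42  1.41 -0.21  1.26 -0.62]
478 tilt deg 23.0 thru [0.0145 0.2625] range [-0.009 -0.061  0.22 ] [0.027 0.123 0.314]
```

>>> send_rows:
  rows: [0, 0, 0, 0, 0, 0, 0, 0, 0, 0, 0, 0, 0, 0, 0, 0, 0, 0, 0, 0, 0, 0, 0, 0, 0, 0, 0, 0, 0, 0, 0, 0, 0, 0, 0, 0, 0, 0, 0, 0, 0, 0, 0, 0, 0, 0, 0, 0, 0, 0]

```text
clock: 17.85
position: [0.5191, 0.3303, 0.3159]
ee_rot: [-0.0, 0.775, 0.632, -0.0]
contact_force: [-0.2, -0.6, -2.0]
gripper_width: 0.012
grip_force: 63.2
```

```bash
python3 -c "
from h import *
ruler('r6')"
```

```text
tcp crate [0.007  0.1532 0.3159] F [-0.2 -0.6 -2. ] w 0.012 J [-0.85  0.52  0.42  1.41 -0.21  1.26 -0.62]
474 tilt deg 22.4 thru [0.0132 0.2621] range [-0.009 -0.06   0.22 ] [0.027 0.123 0.313]
```

The grip is stable: tilt about 22.5°, lowest part about 0.21 m, nothing moving. I hand in.

```bash
python3 -c "
from cell import manip
print(manip.job_done())"
```

```text
the job is handed in; nothing more can be done
None
```

I handed the job in at about 18 s: the level lies along the small rest, released; the ruler is out through the hatch, held still with its lowest part about 0.21 m up (0.12 m needed); and the mug, CD cases and tape showed no movement in the last check.

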